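Sort the kitchen table: spices, produce and stationery

TASK

Sort the five things left lying about the kitchen table to where they belong: stand the two spice jars upright in the wooden spice crate, one in each bay, put the lemon and the garlic bulb in the round white bowl, and lay the eraser that lies among them flat in the wide bay of the grey desk tray (not in the pencil groove). Do not knock over or shift the striped cup or the tomato tin standing beyond them, and leave everything let go and at rest.

Things in the scene. Friction and masses are not known exactly. Their poses are not given: they have to be found in the camera images.
- jar_dark: loose round spice jar with a dark brown lid, standing upright, 44 mm in diameter, 96 mm tall, 0.11 kg; origin at the centre of its underside, z up
- jar_white: loose round spice jar with a white lid, standing upright, 47 mm in diameter, 98 mm tall, 0.11 kg; origin at the centre of its underside, z up
- lemon: loose yellow lemon, lying on its side, 71 mm long (along its x axis), 53 mm wide (along y), 51 mm high, 0.085 kg; origin at the centre of its underside as it lies at the start, z up
- garlic: loose whole pale pink garlic bulb, roughly round, 56 mm in diameter and 56 mm high with a narrow stem end at the top, widest about 20 to 25 mm above its underside, 0.034 kg; origin at the centre of its underside, z up
- eraser: loose rectangular blue and white eraser lying flat, 20 mm wide (along x), 45 mm long (along y), 13 mm high, 0.018 kg, lying in the middle part of the table among the other things (a second eraser in the far right corner, beside the scissors and out of reach, is not meant); origin at the centre of its underside, z up
- spice_crate: low open wooden spice crate, fixed to the table, 78 mm (along x) by 151 mm (along y), 24 mm high, walls 5 mm, floor 5 mm thick. A 5 mm divider as high as the walls parts it into two bays, each 68 by 68 mm inside, with centres at y = +36.5 and -36.5 mm (x = 0). Origin at the centre of its underside on the table, z up
- bowl: round white ceramic bowl, fixed to the table, 206 mm across the rim, 36 mm high, flat inner floor 5 mm above the table and about 164 mm across, wall 4 mm flaring outward. It holds the two pieces side by side, each about 42 to 44 mm from the middle. Origin at the centre of its underside, z up
- desk_tray: low open grey plastic desk tray, fixed to the table, 124 mm (along x) by 130 mm (along y), 18 mm high, walls 4 mm, floor 4 mm thick. A 4 mm wide, 16 mm high divider along y at x = -34 mm parts a narrow groove on the -x side, in which a green pencil lies, from an empty wide bay, 90 mm (x) by 122 mm (y) inside, centred at x = +13 mm, y = 0. Origin at the centre of the tray's underside, z up
- cup: bystander: small striped cup with a handle, 65 mm in diameter, 50 mm high, loose, behind the work; leave it alone. Origin at its underside
- tomato_tin: bystander: tomato tin, 75 mm in diameter, 58 mm high, loose, behind the work; leave it alone. Origin at the centre of its underside
Things that resemble listed ones, but are neither listed nor needed, are in the scene too. Leave any red look-alike of the jar_dark alone.

How it is judged:
At the end, for the whole second after the job is handed in: Each jar upright (0.12 rad) on the crate floor, one per bay, within 15 mm of the bay centre; lemon and garlic in the bowl (origin within 85 mm of its axis, under 66 mm up); eraser flat (0.15 rad) on the floor of the tray's wide bay; all released and at rest (x of jar_dark in the frame of spice_crate between -0.015 and 0.015 m and z of jar_dark in the frame of spice_crate between 0.001 and 0.01 m and angle between each of jar_dark, jar_white's own z axis and vertical below 0.12 rad and (y of jar_dark in the frame of spice_crate between 0.0215 and 0.0515 m or y of jar_dark in the frame of spice_crate between -0.0515 and -0.0215 m) and linear speed of each of jar_dark, jar_white, lemon, garlic, eraser below 0.03 m/s and angular speed of each of jar_dark, jar_white, lemon, garlic, eraser below 0.5 rad/s and x of jar_white in the frame of spice_crate between -0.015 and 0.015 m and z of jar_white in the frame of spice_crate between 0.001 and 0.01 m and (y of jar_white in the frame of spice_crate between 0.0215 and 0.0515 m or y of jar_white in the frame of spice_crate between -0.0515 and -0.0215 m) and horizontal distance between each of lemon, garlic and bowl below 0.085 m and z of lemon in the frame of bowl between 0 and 0.066 m and z of garlic in the frame of bowl between 0 and 0.066 m and x of eraser in the frame of desk_tray between -0.026 and 0.052 m and y of eraser in the frame of desk_tray between -0.055 and 0.055 m and z of eraser in the frame of desk_tray between 0.001 and 0.01 m and angle between eraser's own z axis and vertical below 0.15 rad); the robot touches nothing.
It fails at once if the striped cup is shifted by more than 20 mm or tipped (distance of cup from where it was at the start of the episode above 0.02 m or angle between cup's own z axis and vertical above 0.2 rad).
It fails at once if the tomato tin is shifted by more than 20 mm or tipped (distance of tomato_tin from where it was at the start of the episode above 0.02 m or angle between tomato_tin's own z axis and vertical above 0.2 rad).
It also fails if it takes over 125 s, if anything falls off the work surface, if the arm or the gripper's body presses on something with over 40 N, if the wrist force passes 120 N, or if a joint passes its speed limit or range.

ROBOT

A 6-joint arm with a two-finger parallel gripper is mounted at the origin on a cart in front of the work surface, level with it; the furniture and walls round the work are solid. World frame = base frame: x ahead of the robot, y to its left, z up, the work surface at z = 0. Lengths are in m, angles in rad, forces in N, time in s.
With the tool pointing down it reaches from about 0.3 to 0.775 m from the base axis. Payload 14.6 kg.
Tool frame: the origin (TCP) lies midway between the tips of the shut fingers; the grasp point (between the pads) lies 19 mm behind it; z points along the fingers, y is the line along which they close (so a half turn about z gives the same grasp; the last joint's range is limited). The gripper opens to 94 mm and grips with 3 to 60 N. Pads are 16 mm wide; open, the fingers measure 119 mm over their backs; the gripper's body (75 mm by 177 mm) begins 78 mm behind the grasp point.
Start: joints at [1.109, 0.3, 1.521, -0, 1.321, -0.067], TCP at [0.212, 0.508, 0.205] pointing down, gripper open.
Joint ranges: [-3.03, 3.03], [-0.79, 2.21], [0.23, 2.52], [-1.04, 4.18], [0, 3.07], [-2.55, 2.55]. Speed limits (rad/s): [2.22, 2.22, 2.57, 3.14, 3.14, 3.14].

INTERFACE

Orientations are given as [roll, pitch, yaw] about the fixed x, y, z axes, in that order (R = Rz(yaw) Ry(pitch) Rx(roll)).
In Python, from bench import robot gives the robot as it stands.
- The arm moves only by the tool arm_command, never from a script. Its argument "targets" is a list of rows, each a list of 6 numbers: the shift along the tool's x, y, z in units of 25 mm (1.0 is 25 mm), then the turn, a rotation vector about the tool's x, y, z in units of 8 degrees (1.0 is 8 degrees). In form: [[x, y, z, wx, wy, wz], ...]. A call has 1 to 5 rows; each row shifts and turns the commanded pose from where the row before left it, along the tool's axes as they then stand; what a row does not reach is not made up. A row lasts 1/10 s, in which the tool goes at most 50 mm and 8.59 degrees, less where a joint would pass 70% of its speed; a pose out of reach is approached as far as the arm can. A call is refused whole if a number of a shift passes 1 or a number of a turn 1, either way. A call with a gripper value outside its range is refused whole. "fingers" is the finger opening in mm, from 0 to 94, set as the call begins (left out, the last holds). The fingers move at their own pace and stop on an object; the grip force is fixed at half the most. Time passes only in rows, so rows that do not move let the fingers close. It gives the time, the measured TCP pose, the force, the opening and the grip force at its end, in the units of the state.
- robot.get_obs(): the state, without advancing time (a new reading comes with each control period).
- robot.capture(name): name is "side" or "top" or "wrist"; returns a dict with "img" (384x512x3 uint8, red, green, blue), "vfov" (degrees; the focal length in pixels is half the picture's height over the tangent of half this angle, whatever the lens; pixels are square), "cx", "cy" (the principal point, pixels), "pose" (4x4, takes a point from camera to world coordinates); the wrist camera has in their place "mount" (4x4, takes a point from camera to tool coordinates, whose origin is the TCP and whose axes are the flange's). Camera axes: x right, y down, z forward; pixel columns grow to the right and rows downward; lengths in m; the calibration is good to about 2 mm. A picture is of the moment at which its call begins: read the wrist's pose just before it. There is no depth.
- robot.job_done(): hands the job in; it is judged then, once.
The state is a dict: "time": time; "joint_pos": joint angles; "joint_velocities": joint speeds; "effort": joint torques, N m; "position": TCP position; "ee_rot": TCP orientation; "force": force on the tool from outside, world axes, zero at the start; "torque": the same for the moment, N m; "grip_width": finger opening in m; "gripper_force": force on a finger pad.
Only numpy, scipy, OpenCV 4.12 (cv2) and the standard library are available. Lean on these libraries where they do the work, as an engineer would, in place of code of your own. Each camera call takes 0.05 s, during which the arm holds its last target. There are 200 camera calls.

## Working session

There is one attempt and no reset: what is moved stays moved. The work goes in short steps, Python scripts to look and compute and a tool call to move; the robot and the scene stay as the last step left them, time stands still between calls to the robot, and variables do not carry over. Pictures are saved under pics/ and viewed, at most 17 in all, crops included, and the job is handed in when it is done.

Besides the shell and the picture viewer there is one more tool, called after ">>>" as name(argument=value, ...) on one line, values as JSON. arm_command: Moves the arm, as the interface text tells. Its arguments: {"type":"object","properties":{"targets":{"type":"array"},"fingers":{"type":"number"}},"required":["targets"]}

```bash
mkdir -p pics; cat > h.py <<'E'
from bench import robot
import cv2,numpy as np
def snap(n,f):
    o=robot.get_obs();c=robot.capture(n);cv2.imwrite(f'pics/{f}.png',cv2.cvtColor(c['img'],cv2.COLOR_RGB2BGR));
    d={k:c[k] for k in c if k!='img'};d['pos']=o['position'];d['rot']=o['ee_rot'];np.save(f'pics/{f}.npy',d,allow_pickle=True);return d
def px2w(f,uv,z):
    d=np.load(f'pics/{f}.npy',allow_pickle=True).item();P=d['pose'];fl=192/np.tan(np.radians(d['vfov'])/2)
    r=P[:3,:3]@np.array([(uv[0]-d['cx'])/fl,(uv[1]-d['cy'])/fl,1]);t=(z-P[2,3])/r[2];return P[:3,3]+t*r
def w2px(f,p):
    d=np.load(f'pics/{f}.npy',allow_pickle=True).item();P=d['pose'];fl=192/np.tan(np.radians(d['vfov'])/2)
    q=P[:3,:3].T@(np.array(p)-P[:3,3]);return q[:2]/q[2]*fl+[d['cx'],d['cy']]
E
python3 - <<'E'
from h import *
for n in('top','side'):
    d=snap(n,n+'0');print(n,d['vfov'],d['cx'],d['cy'],d['pose'].round(3).tolist())
    i=cv2.imread(f'pics/{n}0.png');cv2.imwrite(f'pics/{n}0b.png',cv2.resize(i,(800,600),interpolation=cv2.INTER_CUBIC))
print(robot.get_obs())
E
```

```text
top 54.97217068455296 251.6222600916494 190.8050408016404 [[0.027, -0.989, 0.143, 0.416], [-0.999, -0.024, 0.024, -0.013], [-0.02, -0.144, -0.989, 1.151], [0.0, 0.0, 0.0, 1.0]]
side 46.40847343797482 251.8819640910313 189.63368181295738 [[0.878, -0.215, 0.427, 0.036], [-0.478, -0.41, 0.777, -0.983], [0.008, -0.887, -0.462, 0.62], [0.0, 0.0, 0.0, 1.0]]
{'time': 0.1, 'joint_pos': array([ 1.10940863e+00,  3.00425505e-01,  1.52148151e+00,  1.83123167e-05,
        1.32070696e+00, -6.65793330e-02]), 'joint_velocities': array([ 0.00155375, -0.00023729, -0.00127554, -0.00056361,  0.00229621,
       -0.00069305]), 'effort': array([-5.88285457e-04, -5.32648408e+01, -3.53275466e+01,  7.08730705e-02,
        2.35499628e-02, -9.11484358e-05]), 'position': array([0.21143588, 0.50749442, 0.20495346]), 'ee_rot': array([-3.14057477e+00, -8.56478135e-05,  2.74677971e+00]), 'force': array([-1.10168267,  0.56261645, -0.06517164]), 'torque': array([-0.03139543,  0.01622854,  0.01001119]), 'gripper_force': 0.0, 'grip_width': 0.09414794071638563}
```

View pics/top0b.png

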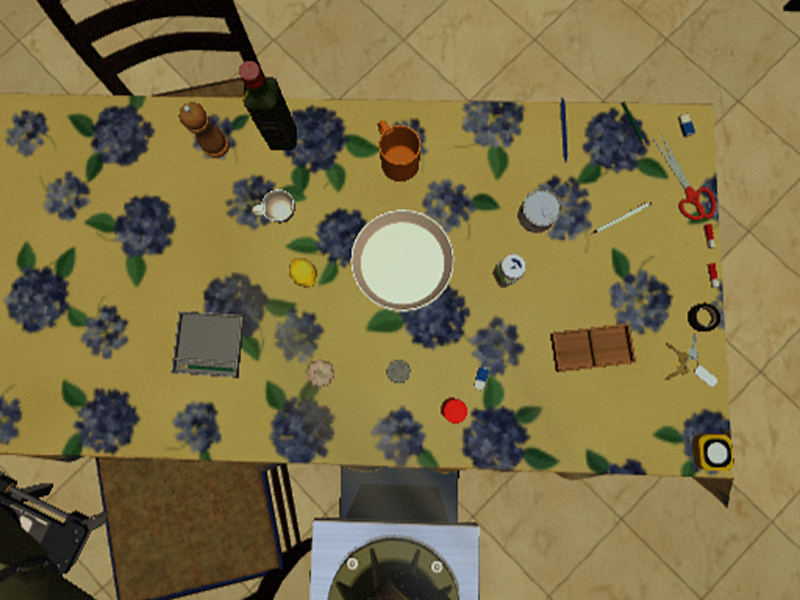

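View pics/side0b.png

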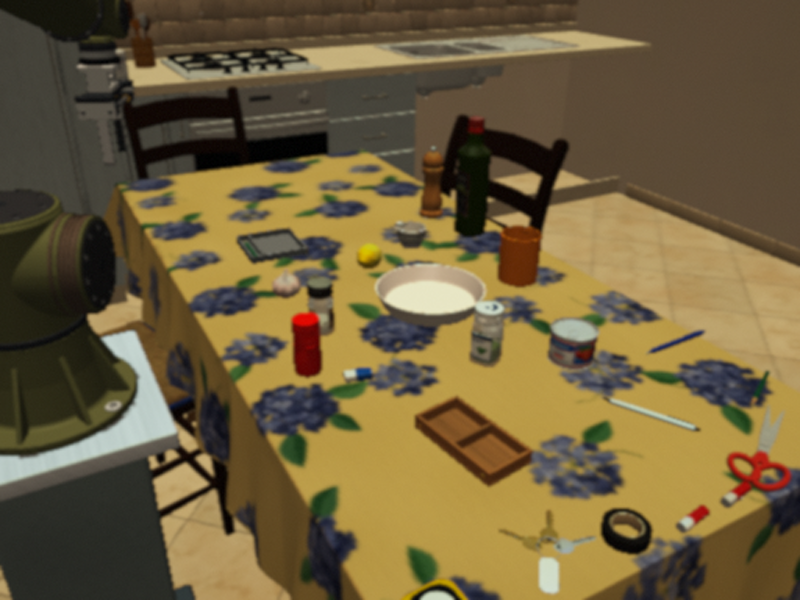

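Candidates (800x600 top picture): 
- Dark lid: (398,371) is the jar. The red one at (455,411) is the look-alike.
- White lid: (513,266) is the jar. The tin is at (540,210) and the cup at (279,206).
- Eraser: (482,378) is the middle one. The corner one at (687,125) and the red bits at (711,235) and (713,274) are not meant.
- Lemon (303,272) and garlic (320,373) are unique.

Next is a close crop to check these.

```bash
python3 - <<'E'
from h import *
i=cv2.imread('pics/top0.png')[120:275,100:415];cv2.imwrite('pics/crop0.png',cv2.resize(i,None,fx=2.5,fy=2.5,interpolation=cv2.INTER_CUBIC))
E
```

```text
(no output)
```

View pics/crop0.png

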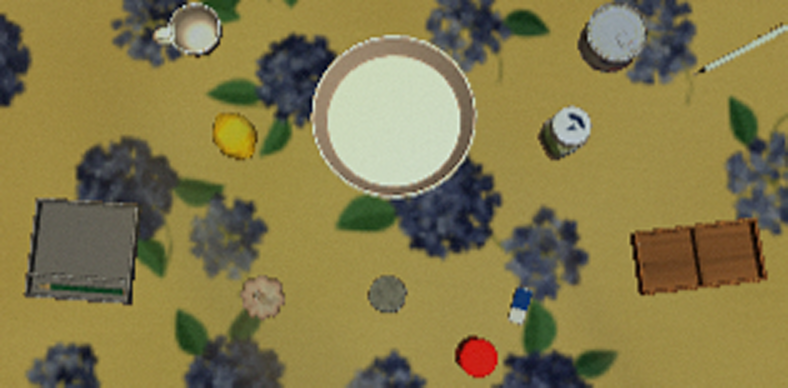

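```bash
python3 - <<'E'
from h import *
P=dict(jd=(388,294,.096),jw=(572,126,.098),tin=(615,36,.058),cup=(195,30,.05),red=(478,357,.1),lem=(235,136,.025),lemA=(216,120,.025),lemB=(255,153,.025),gar=(263,297,.028),er=(520,305,.013),erA=(525,289,.013),erB=(515,321,.013),bowl=(394,117,.036),bowlf=(394,121,.005),
c1=(632,236,.024),c2=(757,221,.024),c3=(767,280,.024),c4=(643,293,.024),t1=(40,199,.018),t2=(138,204,.018),t3=(131,304,.018),t4=(27,296,.018))
W={k:px2w('top0',(u/2.5+100,v/2.5+120),z) for k,(u,v,z) in P.items()}
for k,p in W.items(): print(k,p.round(4),np.hypot(*p[:2]).round(3),'side800',(w2px('side0',p)*1.5625).round())
for s in 'ct':
  q=[W[s+str(i)] for i in(1,2,3,4)];print(s,np.mean(q,0).round(4),[np.linalg.norm(q[i]-q[(i+1)%4]).round(4) for i in range(4)],[np.degrees(np.arctan2(*(q[(i+1)%4]-q[i])[[1,0]])).round(1) for i in range(4)])
E
```

```text
jd [ 0.4348 -0.0015  0.096 ] 0.435 side800 [320. 282.]
jw [ 0.6334 -0.2094  0.098 ] 0.667 side800 [489. 308.]
tin [ 0.7546 -0.2693  0.058 ] 0.801 side800 [571. 329.]
cup [0.7537 0.2466 0.05  ] 0.793 side800 [411. 226.]
red [ 0.3677 -0.1039  0.1   ] 0.382 side800 [306. 316.]
lem [0.626  0.1948 0.025 ] 0.656 side800 [369. 257.]
lemA [0.6458 0.2196 0.025 ] 0.682 side800 [372. 251.]
lemB [0.6052 0.1688 0.025 ] 0.628 side800 [366. 263.]
gar [0.4283 0.1504 0.028 ] 0.454 side800 [286. 284.]
er [ 0.4273 -0.1617  0.013 ] 0.457 side800 [359. 372.]
erA [ 0.4469 -0.1676  0.013 ] 0.477 side800 [372. 371.]
erB [ 0.4079 -0.1557  0.013 ] 0.437 side800 [346. 373.]
bowl [ 0.6524 -0.0026  0.036 ] 0.652 side800 [430. 288.]
bowlf [ 0.6538 -0.0024  0.005 ] 0.654 side800 [430. 302.]
c1 [ 0.5141 -0.2955  0.024 ] 0.593 side800 [453. 396.]
c2 [ 0.5363 -0.4469  0.024 ] 0.698 side800 [531. 452.]
c3 [ 0.4652 -0.4566  0.024 ] 0.652 side800 [490. 474.]
c4 [ 0.4456 -0.3079  0.024 ] 0.542 side800 [416. 414.]
t1 [0.5418 0.4358 0.018 ] 0.695 side800 [289. 228.]
t2 [0.5387 0.3127 0.018 ] 0.623 side800 [308. 247.]
t3 [0.4155 0.3133 0.018 ] 0.52 side800 [252. 258.]
t4 [0.4217 0.4422 0.018 ] 0.611 side800 [236. 236.]
c [ 0.4903 -0.3767  0.024 ] [np.float64(0.1529), np.float64(0.0718), np.float64(0.15), np.float64(0.0696)] [np.float64(-81.7), np.float64(-172.2), np.float64(97.5), np.float64(10.2)]
t [0.4794 0.376  0.018 ] [np.float64(0.1232), np.float64(0.1231), np.float64(0.1291), np.float64(0.1203)] [np.float64(-91.5), np.float64(179.7), np.float64(87.2), np.float64(-3.1)]
```

>>> arm_command(targets=[[0,0,0,0,0,1],[0,0,0,0,0,1],[0,0,0,0,0,1],[0,0,0,0,0,1],[0,0,0,0,0,1]], fingers=94)

```text
time: 0.6
position: [0.2115, 0.5075, 0.2051]
ee_rot: [-3.141, 0.0, 2.043]
force: [-0.9, -0.4, 0.6]
grip_width: 0.0938
gripper_force: 0.0
```

>>> arm_command(targets=[[0,0,0,0,0,1],[0,0,0,0,0,1],[0,0,0,0,0,1],[0,0,0,0,0,0.42],[0,0,0,0,0,0]])

```text
time: 1.1
position: [0.2115, 0.5076, 0.2052]
ee_rot: [-3.141, 0.001, 1.57]
force: [0.1, 0.4, -0.6]
grip_width: 0.0937
gripper_force: 0.0
```

>>> arm_command(targets=[[-0.95,0.58,0,0,0,0],[-0.95,0.58,0,0,0,0],[-0.95,0.58,0,0,0,0],[-0.95,0.58,0,0,0,0],[-0.95,0.58,0,0,0,0]])

```text
time: 1.6
position: [0.2844, 0.3879, 0.2053]
ee_rot: [-3.141, 0.0, 1.574]
force: [0.1, 0.3, -0.5]
grip_width: 0.094
gripper_force: 0.0
```

>>> arm_command(targets=[[-0.95,0.58,0,0,0,0],[-0.95,0.58,0,0,0,0],[-0.95,0.58,0,0,0,0],[-0.95,0.58,0,0,0,0],[0,0,0,0,0,0]])

```text
time: 2.1
position: [0.3432, 0.2921, 0.2054]
ee_rot: [3.142, 0.0, 1.571]
force: [0.3, 0.7, -0.0]
grip_width: 0.094
gripper_force: 0.0
```

>>> arm_command(targets=[[-0.95,0.6,0,0,0,0],[-0.95,0.6,0,0,0,0],[-0.95,0.6,0,0,0,0],[-0.95,0.6,0,0,0,0],[-0.95,0.6,0,0,0,0]])

```text
time: 2.6
position: [0.4174, 0.1749, 0.2054]
ee_rot: [-3.141, -0.0, 1.573]
force: [0.9, 0.9, -1.1]
grip_width: 0.094
gripper_force: 0.0
```

>>> arm_command(targets=[[-0.93,0.4,0,0,0,0],[0,0,0,0,0,0]])

```text
time: 2.8
position: [0.4278, 0.1507, 0.2053]
ee_rot: [-3.141, 0.0, 1.571]
force: [-0.4, 0.7, 0.2]
grip_width: 0.094
gripper_force: 0.0
```

```bash
cat >> h.py <<'E'
from scipy.spatial.transform import Rotation as Ro
def wsnap(f):
    d=snap('wrist',f);T=np.eye(4);T[:3,:3]=Ro.from_euler('xyz',d['rot']).as_matrix();T[:3,3]=d['pos'];d['pose']=T@d['mount'];np.save(f'pics/{f}.npy',d,allow_pickle=True);return d
E
python3 - <<'E'
from h import *
d=wsnap('w1');print(d['pos'],d['vfov'],d['mount'].round(3).tolist())
for p in [(.428,.150,.025),(.435,-.0015,.096),(.479,.376,.018)]:print(w2px('w1',p))
E
```

```text
[0.42777356 0.15072326 0.20526792] 63.86388765184646 [[-0.0, -0.964, -0.267, 0.077], [1.0, -0.0, 0.001, 0.001], [-0.001, -0.267, 0.964, -0.178], [0.0, 0.0, 0.0, 1.0]]
[255.27241169 175.80628761]
[261.6810205  324.51752836]
[305.25843439 -43.4658602 ]
```

View pics/w1.png

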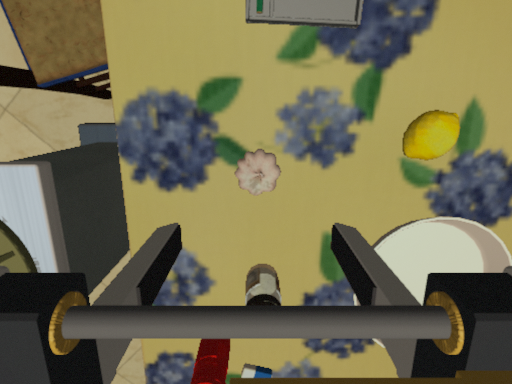

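The wrist view shows the garlic at (258,172), 3 px from where I predicted it. The lemon is at (432,135). I'll descend on the garlic.

>>> arm_command(targets=[[0.1,0.1,0.9,0,0,0],[0,0,1,0,0,0],[0,0,1,0,0,0],[0,0,1,0,0,0],[0,0,1,0,0,0]])

```text
time: 3.35
position: [0.4291, 0.1558, 0.082]
ee_rot: [3.142, -0.0, 1.573]
force: [-0.5, 1.0, 0.6]
grip_width: 0.0938
gripper_force: 0.0
```

>>> arm_command(targets=[[0,0,1,0,0,0],[0,0,1,0,0,0],[0,0,0.8,0,0,0],[0,0,0.3,0,0,0],[0,0,0,0,0,0]])

```text
time: 3.85
position: [0.429, 0.1552, 0.0049]
ee_rot: [-3.14, 0.0, 1.572]
force: [0.3, -0.1, 0.4]
grip_width: 0.094
gripper_force: 0.0
```

>>> arm_command(targets=[[0,0,0,0,0,0],[0,0,0,0,0,0],[0,0,0,0,0,0],[0,0,0,0,0,0],[0,0,0,0,0,0]], fingers=0)

```text
time: 4.35
position: [0.4298, 0.1545, 0.0057]
ee_rot: [3.141, -0.0, 1.571]
force: [-0.4, -0.7, 0.4]
grip_width: 0.0577
gripper_force: 0.0
```

>>> arm_command(targets=[[0,0,0,0,0,0],[0,0,0,0,0,0],[0,0,0,0,0,0],[0,0,0,0,0,0],[0,0,0,0,0,0]])

```text
time: 4.85
position: [0.4297, 0.1545, 0.0056]
ee_rot: [3.141, -0.0, 1.571]
force: [-1.8, -0.6, 6.1]
grip_width: 0.0515
gripper_force: 30.0
```

```bash
python3 - <<'E'
from h import *
for n,p,z in(('lem',(432,135),.025),('A',(405,152),.025),('B',(459,121),.025)):print(n,px2w('w1',p,z))
E
```

```text
lem [0.63097799 0.1977566  0.025     ]
A [0.60248296 0.1782395  0.025     ]
B [0.65923921 0.21340689 0.025     ]
```

>>> arm_command(targets=[[0,0,-0.5,0,0,0],[0,0,-1,0,0,0],[0,0,-1,0,0,0],[0,0,-1,0,0,0],[0,0,-1,0,0,0]])

```text
time: 5.35
position: [0.4295, 0.1545, 0.1197]
ee_rot: [3.141, -0.0, 1.571]
force: [-0.1, 0.3, -0.9]
grip_width: 0.052
gripper_force: 30.0
```

>>> arm_command(targets=[[0,0.9,-1,0,0,0],[-0.9,0.9,-0.5,0,0,0],[-0.9,0.9,0,0,0,0],[-0.9,0.9,0,0,0,0],[-0.9,0.9,0,0,0,0]])

```text
time: 5.85
position: [0.5429, 0.0636, 0.1563]
ee_rot: [3.141, -0.0, 1.571]
force: [0.9, 1.0, -0.2]
grip_width: 0.0517
gripper_force: 30.0
```

>>> arm_command(targets=[[-0.9,0.9,0,0,0,0],[-0.9,0.9,0,0,0,0],[-0.9,0.9,0,0,0,0],[-0.9,0.9,0,0,0,0],[-0.8,0.8,0,0,0,0]])

```text
time: 6.35
position: [0.653, -0.0466, 0.1562]
ee_rot: [3.141, 0.0, 1.571]
force: [0.2, 0.6, -0.8]
grip_width: 0.0518
gripper_force: 30.0
```

>>> arm_command(targets=[[0,0,0,0,0,0],[0,0,0,0,0,0]])

```text
time: 6.55
position: [0.652, -0.0455, 0.1555]
ee_rot: [-3.141, -0.0, 1.571]
force: [0.0, 0.3, -0.5]
grip_width: 0.0519
gripper_force: 30.0
```

```bash
python3 - <<'E'
from h import *
wsnap('w2')
E
```

```text
(no output)
```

View pics/w2.png

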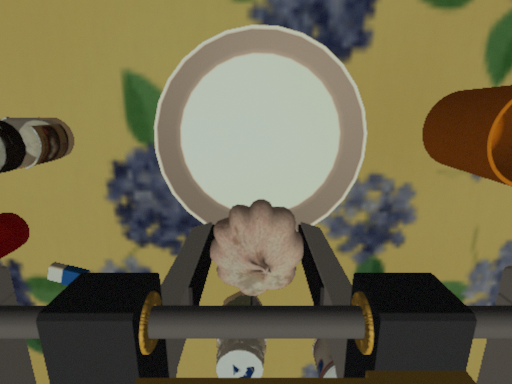

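Bowl rim spans columns 155–367, centred at about (261,131), which agrees with the top-view estimate. The garlic is held.

>>> arm_command(targets=[[0,0,1,0,0,0],[0,0,1,0,0,0],[0,0,1,0,0,0],[0,0,1,0,0,0],[0,0,1,0,0,0]])

```text
time: 7.1
position: [0.6518, -0.0444, 0.0302]
ee_rot: [3.141, 0.0, 1.572]
force: [0.8, -0.0, -0.9]
grip_width: 0.052
gripper_force: 30.0
```

>>> arm_command(targets=[[0,0,0.5,0,0,0],[0,0,0.2,0,0,0],[0,0,0,0,0,0],[0,0,0,0,0,0]])

```text
time: 7.5
position: [0.6528, -0.0454, 0.0143]
ee_rot: [3.14, 0.0, 1.571]
force: [-0.6, 0.3, -0.3]
grip_width: 0.0519
gripper_force: 30.0
```

```bash
python3 - <<'E'
from h import *
print(px2w('w2',(261,131),.036))
E
```

```text
[0.65777556 0.01049149 0.036     ]
```

>>> arm_command(targets=[[0,0,0,0,0,0],[0,0,0,0,0,0],[0,0,0,0,0,0],[0,0,0,0,0,0]], fingers=74)

```text
time: 7.9
position: [0.6523, -0.0454, 0.0132]
ee_rot: [3.141, 0.0, 1.571]
force: [-0.8, 0.4, -0.1]
grip_width: 0.0738
gripper_force: 0.0
```

>>> arm_command(targets=[[0,0,-0.5,0,0,0],[0,0,-1,0,0,0],[0,0,-1,0,0,0],[0,0,-1,0,0,0],[0,0,-1,0,0,0]])

```text
time: 8.4
position: [0.6522, -0.0454, 0.1276]
ee_rot: [3.141, 0.0, 1.571]
force: [-0.4, -0.4, 0.5]
grip_width: 0.0739
gripper_force: 0.0
```

>>> arm_command(targets=[[0.9,-0.1,-1,0,0,0],[0.95,-0.1,-1,0,0,0],[0.95,-0.1,-0.5,0,0,0],[0.95,-0.1,0,0,0,0],[0.95,-0.1,0,0,0,0]], fingers=94)

```text
time: 8.9
position: [0.6396, 0.073, 0.1896]
ee_rot: [3.14, -0.0, 1.571]
force: [0.8, -0.6, 0.4]
grip_width: 0.0941
gripper_force: 0.0
```

>>> arm_command(targets=[[0.95,-0.1,0,0,0,0],[0.95,-0.1,0,0,0,0],[0.95,-0.1,0,0,0,0],[0,0,0,0,0,0],[0,0,0,0,0,0]])

```text
time: 9.4
position: [0.6322, 0.1432, 0.1887]
ee_rot: [3.141, 0.0, 1.572]
force: [-0.2, -0.5, -1.0]
grip_width: 0.0938
gripper_force: 0.0
```

```bash
python3 - <<'E'
from h import *
d=wsnap('w3');print(d['pos'])
i=cv2.imread('pics/w3.png');h=cv2.cvtColor(i,cv2.COLOR_BGR2HSV);print(h[150:200:10,250:270:10].tolist())
E
```

```text
[0.63217428 0.14322812 0.18865573]
[[[26, 238, 161], [26, 195, 141]], [[51, 111, 103], [30, 112, 128]], [[56, 116, 90], [54, 108, 102]], [[40, 124, 107], [53, 132, 87]], [[25, 122, 152], [25, 116, 154]]]
```

View pics/w3.png

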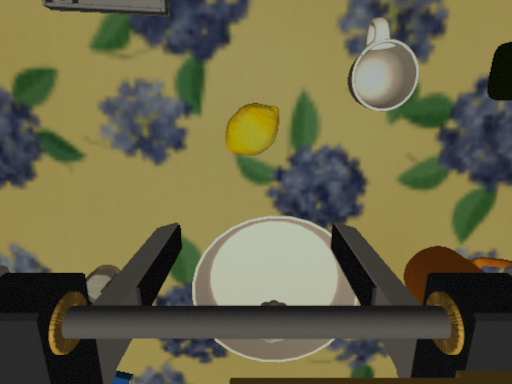

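```bash
python3 - <<'E'
from h import *
i=cv2.imread('pics/w3.png');h=cv2.cvtColor(i,cv2.COLOR_BGR2HSV)
m=cv2.inRange(h,(18,185,80),(35,255,255));n,l,s,c=cv2.connectedComponentsWithStats(m);k=l[130,253];print(s[k],c[k])
pts=np.argwhere(l==k)[:,::-1];W=np.array([px2w('w3',p,.025)[:2] for p in pts]);
ct=W.mean(0);w,v=np.linalg.eigh(np.cov((W-ct).T));print(ct,np.sqrt(w)*4,np.degrees(np.arctan2(v[1,1],v[0,1])))
# same in top
i=cv2.imread('pics/top0.png');h=cv2.cvtColor(i,cv2.COLOR_BGR2HSV);m=cv2.inRange(h,(18,185,80),(35,255,255));n,l,s,c=cv2.connectedComponentsWithStats(m);k=l[174,194];print(s[k],c[k])
pts=np.argwhere(l==k)[:,::-1];W=np.array([px2w('top0',p,.025)[:2] for p in pts]);
ct=W.mean(0);w,v=np.linalg.eigh(np.cov((W-ct).T));print(ct,np.sqrt(w)*4,np.degrees(np.arctan2(v[1,1],v[0,1])))
# bowl
for p in((274,216),(274,360),(193,287),(357,287)):print(px2w('w3',p,.036))
E
```

```text
[ 226  103   53   52 2179] [251.99265718 128.74575493]
[0.62895153 0.19834237] [0.0499859  0.06588899] -139.78683308496247
[185 165  18  19 262] [193.21755725 173.89694656]
[0.6276046  0.19734349] [0.05014654 0.06641654] -139.9016875750423
[0.65391618 0.10178931 0.036     ]
[ 0.657199   -0.09829833  0.036     ]
[0.55680876 0.01020102 0.036     ]
[0.75653908 0.0101961  0.036     ]
```

Lemon confirmed by two views to within 1 mm: (0.628, 0.198), long axis at 40°. Bowl centre is about (0.656, 0.001).

>>> arm_command(targets=[[0.75,-0.05,0,0,0,0],[0.75,-0.05,0,0,0,0],[0.7,-0.06,0,0,0,0],[0,0,0,0,0,1],[0,0,0,0,0,1]])

```text
time: 9.95
position: [0.6278, 0.2002, 0.1878]
ee_rot: [-3.141, 0.0, 1.288]
force: [-0.1, 0.2, -0.3]
grip_width: 0.0937
gripper_force: 0.0
```

>>> arm_command(targets=[[0,0,0.5,0,0,1],[0,0,1,0,0,1],[0,0,1,0,0,1],[0,0,1,0,0,1],[0,0,0.5,0,0,0.22]])

```text
time: 10.45
position: [0.6271, 0.1994, 0.0854]
ee_rot: [-3.14, 0.003, 0.698]
force: [0.4, 0.3, 0.0]
grip_width: 0.0941
gripper_force: 0.0
```

>>> arm_command(targets=[[0,0,0,0,0,0],[0,0,1,0,0,0],[0,0,1,0,0,0],[0,0,0.9,0,0,0],[0,0,0.36,0,0,0]])

```text
time: 10.95
position: [0.6276, 0.1989, 0.0053]
ee_rot: [-3.141, 0.001, 0.704]
force: [0.6, -0.3, -0.1]
grip_width: 0.0937
gripper_force: 0.0
```

>>> arm_command(targets=[[0,0,0,0,0,0],[0,0,0,0,0,0],[0,0,0,0,0,0],[0,0,0,0,0,0],[0,0,0,0,0,0]], fingers=0)

```text
time: 11.45
position: [0.6284, 0.1984, 0.0071]
ee_rot: [3.141, -0.001, 0.703]
force: [0.3, 0.1, 1.1]
grip_width: 0.0572
gripper_force: 0.0
```

>>> arm_command(targets=[[0,0,0,0,0,0],[0,0,0,0,0,0],[0,0,0,0,0,0],[0,0,0,0,0,0],[0,0,0,0,0,0]])

```text
time: 11.95
position: [0.6284, 0.1983, 0.0068]
ee_rot: [3.141, -0.001, 0.703]
force: [-0.2, -0.7, 5.8]
grip_width: 0.0502
gripper_force: 30.0
```

>>> arm_command(targets=[[0,0,-0.5,0,0,0],[0,0,-1,0,0,0],[0,0,-1,0,0,0],[0,0,-1,0,0,-0.22],[0,0,-0.5,0,0,-1]])

```text
time: 12.45
position: [0.6286, 0.1986, 0.1094]
ee_rot: [3.14, -0.002, 0.875]
force: [0.1, -0.2, -0.5]
grip_width: 0.0503
gripper_force: 30.0
```

>>> arm_command(targets=[[0,0,0,0,0,-1],[0,0,0,0,0,-1],[0,0,0,0,0,-1],[0,0,0,0,0,-1],[0,0,0,0,0,-1]])

```text
time: 12.95
position: [0.6279, 0.1984, 0.1069]
ee_rot: [-3.141, -0.0, 1.577]
force: [0.0, -0.2, -0.9]
grip_width: 0.0499
gripper_force: 30.0
```

>>> arm_command(targets=[[-0.9,0.16,0,0,0,0],[-0.9,0.16,0,0,0,0],[-0.9,0.16,0,0,0,0],[-0.9,0.16,0,0,0,0],[-0.9,0.16,0,0,0,0]])

```text
time: 13.45
position: [0.6481, 0.0851, 0.1069]
ee_rot: [-3.141, -0.0, 1.571]
force: [-0.8, -0.4, -1.1]
grip_width: 0.0502
gripper_force: 30.0
```

>>> arm_command(targets=[[-0.9,0.16,0,0,0,0],[-0.7,0.14,0,0,0,0],[0,0,0,0,0,0]])

```text
time: 13.75
position: [0.6559, 0.0439, 0.1067]
ee_rot: [-3.142, 0.0, 1.569]
force: [-0.5, 0.3, -0.8]
grip_width: 0.0505
gripper_force: 30.0
```

>>> arm_command(targets=[[0,0,1,0,0,0],[0,0,1,0,0,0],[0,0,0.9,0,0,0],[0,0,0.5,0,0,0],[0,0,0.25,0,0,0]])

```text
time: 14.25
position: [0.6553, 0.0465, 0.0143]
ee_rot: [-3.14, -0.0, 1.572]
force: [-0.8, 0.8, -1.4]
grip_width: 0.0507
gripper_force: 30.0
```

>>> arm_command(targets=[[0,0,0,0,0,0],[0,0,0,0,0,0]])

```text
time: 14.45
position: [0.6562, 0.046, 0.0163]
ee_rot: [3.14, -0.0, 1.571]
force: [0.3, 0.7, -1.6]
grip_width: 0.0505
gripper_force: 30.0
```

>>> arm_command(targets=[[0,0,0,0,0,0],[0,0,0,0,0,0],[0,0,0,0,0,0],[0,0,0,0,0,0],[0,0,-0.4,0,0,0]], fingers=74)

```text
time: 14.95
position: [0.655, 0.0458, 0.0244]
ee_rot: [-3.139, 0.0, 1.571]
force: [-0.2, -0.0, 0.9]
grip_width: 0.0741
gripper_force: 0.0
```

>>> arm_command(targets=[[0,0,-1,0,0,0],[0,0,-1,0,0,0],[0,0,-1,0,0,0],[0,0,-1,0,0,0],[0,0,-1,0,0,0]])

```text
time: 15.45
position: [0.6557, 0.0458, 0.1522]
ee_rot: [3.141, -0.0, 1.571]
force: [0.4, -1.2, -0.4]
grip_width: 0.0741
gripper_force: 0.0
```

>>> arm_command(targets=[[0,-1,-1,0,0,0],[-0.5,-1,-1,0,0,0],[-0.5,-1,0,0,0,0],[-0.5,-1,0,0,0,0],[-0.5,-1,0,0,0,0]])

```text
time: 15.95
position: [0.5296, -0.0046, 0.2011]
ee_rot: [3.14, 0.0, 1.571]
force: [0.5, -0.8, 0.4]
grip_width: 0.0741
gripper_force: 0.0
```

>>> arm_command(targets=[[-1,-1,0,0,0,0],[-1,-1,0,0,0,0],[-1,-1,0,0,0,0],[-1,-1,0,0,0,0],[0,0,0,0,0,0]])

```text
time: 16.45
position: [0.429, -0.106, 0.2012]
ee_rot: [3.141, 0.001, 1.569]
force: [-0.2, -0.8, 0.1]
grip_width: 0.074
gripper_force: 0.0
```

```bash
python3 - <<'E'
from h import *
d=snap('top','top1');d=wsnap('w4');print(d['pos'])
a=cv2.imread('pics/w4.png');b=cv2.imread('pics/top1.png')[120:275,160:415]
b=cv2.resize(b,None,fx=1.13,fy=1.13,interpolation=cv2.INTER_CUBIC)
o=np.zeros((384,512+b.shape[1],3),np.uint8);o[:,:512]=a;o[:b.shape[0],512:]=b;cv2.imwrite('pics/v4.png',o);print(o.shape)
for n,p in dict(er=(.427,-.162,.013),crate=(.49,-.377,.024),jw=(.633,-.209,.098)).items():print(n,w2px('w4',p))
E
```

```text
[ 0.43021162 -0.10514204  0.20127862]
(384, 800, 3)
er [252.40467262 217.91900971]
crate [297.65746926 363.57682664]
jw [450.18959156 288.15147192]
```

View pics/v4.png

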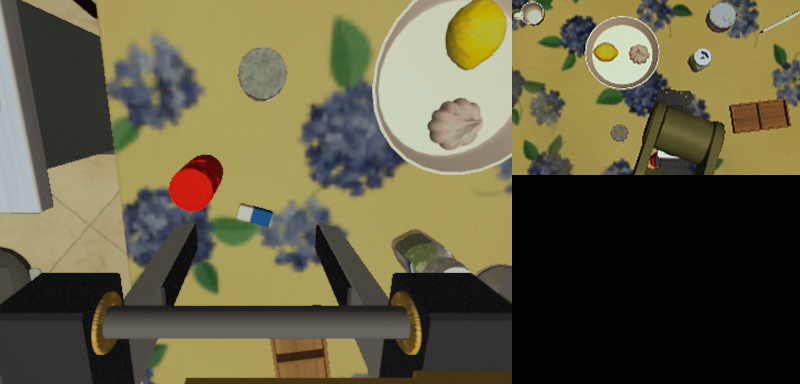

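Garlic and lemon are both in the bowl. The eraser is at (254,215), ends (239,211) and (271,218), and the red look-alike is at (191,190).

```bash
python3 - <<'E'
from h import *
i=cv2.imread('pics/w4.png')[195:235,228:285];h=cv2.cvtColor(i,cv2.COLOR_BGR2HSV)
m=(cv2.inRange(h,(100,120,50),(125,255,255))|cv2.inRange(h,(0,0,130),(180,50,255)));m=cv2.morphologyEx(m,cv2.MORPH_CLOSE,np.ones((3,3)))
n,l,s,c=cv2.connectedComponentsWithStats(m);k=1+s[1:,4].argmax();print(s[k],c[k])
pts=np.argwhere(l==k)[:,::-1]+[228,195];W=np.array([px2w('w4',p,.011)[:2] for p in pts],np.float32)
r=cv2.minAreaRect(W*1000);print(r);v=cv2.boxPoints(r);print(v)
for u in((239,211),(271,218)):print(px2w('w4',u,.011))
print(px2w('w4',(191,190),.1),px2w('w4',(262,74),.096))
E
```

```text
[  9  10  36  22 517] [26.70599613 20.52030948]
((430.0423889160156, -159.32855224609375), (21.082536697387695, 44.4974250793457), 74.88528442382812)
[[ 405.8147  -163.70375]
 [ 448.77277 -175.30656]
 [ 454.27008 -154.95335]
 [ 411.312   -143.35054]]
[ 0.41011347 -0.15341219  0.011     ]
[ 0.45059932 -0.16291431  0.011     ]
[ 0.37043222 -0.10217514  0.1       ] [4.36874917e-01 1.59090135e-04 9.60000000e-02]
```

>>> arm_command(targets=[[-0.75,-0.02,0,0,0,0],[-0.75,-0.02,0,0,0,0],[-0.7,-0.03,0,0,0,-0.4],[0,0,0,0,0,-1],[0,0,0,0,0,-1]], fingers=60)

```text
time: 17.05
position: [0.4298, -0.159, 0.2003]
ee_rot: [3.141, -0.0, 1.912]
force: [-0.7, 0.5, -0.3]
grip_width: 0.06
gripper_force: 0.0
```

>>> arm_command(targets=[[0,0,0,0,0,-1],[0,0,0,0,0,-1],[0,0,0,0,0,-1],[0,0,0,0,0,-1],[0,0,0,0,0,-1]])

```text
time: 17.55
position: [0.4299, -0.1585, 0.2004]
ee_rot: [3.141, 0.0, 2.611]
force: [0.4, 0.1, 0.4]
grip_width: 0.0597
gripper_force: 0.0
```

>>> arm_command(targets=[[0,0,0,0,0,-1],[0,0,0,0,0,-1],[0,0,0,0,0,0],[0,0,0,0,0,0]])

```text
time: 17.95
position: [0.4295, -0.1588, 0.2003]
ee_rot: [3.142, 0.0, 2.88]
force: [-0.1, 0.4, 0.4]
grip_width: 0.0602
gripper_force: 0.0
```

```bash
python3 - <<'E'
from h import *
o=robot.get_obs();R=Ro.from_euler('xyz',o['ee_rot']).as_matrix();print(o['ee_rot'],R.T@(np.array([.4285,-.1605,.0035])-o['position'])/.025)
E
```

```text
[3.14153524e+00 1.28236176e-04 2.88024213e+00] [ 0.02302565 -0.07773394  7.87184131]
```

>>> arm_command(targets=[[0,-0.08,1,0,0,0],[0,0,1,0,0,0],[0,0,1,0,0,0],[0,0,1,0,0,0],[0,0,1,0,0,0]])

```text
time: 18.45
position: [0.4288, -0.1609, 0.0744]
ee_rot: [-3.142, 0.0, 2.88]
force: [0.2, -0.3, 0.4]
grip_width: 0.0601
gripper_force: 0.0
```

>>> arm_command(targets=[[0,0,1,0,0,0],[0,0,1,0,0,0],[0,0,0.6,0,0,0],[0,0,0.25,0,0,0],[0,0,0,0,0,0]])

```text
time: 18.95
position: [0.4285, -0.1609, 0.0036]
ee_rot: [3.141, -0.001, 2.882]
force: [-0.1, -0.1, 0.2]
grip_width: 0.0601
gripper_force: 0.0
```

>>> arm_command(targets=[[0,0,0,0,0,0],[0,0,0,0,0,0],[0,0,0,0,0,0],[0,0,0,0,0,0],[0,0,0,0,0,0]], fingers=0)

```text
time: 19.45
position: [0.4286, -0.1612, 0.0042]
ee_rot: [-3.141, 0.0, 2.883]
force: [-0.1, 0.3, 0.2]
grip_width: 0.0235
gripper_force: 0.2
```

>>> arm_command(targets=[[0,0,0,0,0,0],[0,0,0,0,0,0],[0,0,0,0,0,0],[0,0,0,0,0,0],[0,0,0,0,0,0]])

```text
time: 19.95
position: [0.4286, -0.1612, 0.0041]
ee_rot: [-3.142, 0.0, 2.884]
force: [-1.4, 0.8, 6.6]
grip_width: 0.0196
gripper_force: 30.0
```

>>> arm_command(targets=[[0,0,-0.5,0,0,0],[0,0,-1,0,0,0],[0,0,-1,0,0,0],[0,0,-1,0,0,0],[0,0,-1,0,0,0]])

```text
time: 20.45
position: [0.4284, -0.1611, 0.1182]
ee_rot: [-3.141, 0.0, 2.884]
force: [0.8, 0.4, -0.3]
grip_width: 0.0201
gripper_force: 30.0
```

>>> arm_command(targets=[[0,0,-1,0,0,0],[0,0,-1,0,0,0],[0,0,-0.5,0,0,-1],[0,0,0,0,0,-0.88],[0,0,0,0,0,0]])

```text
time: 20.95
position: [0.4285, -0.1612, 0.1798]
ee_rot: [-3.141, 0.001, -3.135]
force: [-0.2, 0.2, 0.2]
grip_width: 0.0197
gripper_force: 30.0
```

>>> arm_command(targets=[[-0.12,0.98,0,0,0,0],[-0.12,0.98,0,0,0,0],[-0.12,0.98,0,0,0,0],[-0.12,0.98,0,0,0,0],[-0.12,0.98,0,0,0,0]])

```text
time: 21.45
position: [0.4427, -0.0376, 0.179]
ee_rot: [3.142, -0.0, -3.141]
force: [-0.5, 0.1, -1.0]
grip_width: 0.0196
gripper_force: 30.0
```

>>> arm_command(targets=[[-0.12,0.98,0,0,0,0],[-0.12,0.98,0,0,0,0],[-0.12,0.98,0,0,0,0],[-0.12,0.98,0,0,0,0],[-0.12,0.98,0,0,0,0]])

```text
time: 21.95
position: [0.4571, 0.0849, 0.179]
ee_rot: [-3.141, -0.001, -3.141]
force: [0.2, 0.5, -0.8]
grip_width: 0.0197
gripper_force: 30.0
```

>>> arm_command(targets=[[-0.12,0.98,0,0,0,0],[-0.12,0.98,0,0,0,0],[-0.12,0.98,0,0,0,0],[-0.12,0.98,0,0,0,0],[-0.12,0.98,0,0,0,0]])

```text
time: 22.45
position: [0.4716, 0.2075, 0.1789]
ee_rot: [-3.141, -0.001, -3.141]
force: [-0.2, -0.6, -0.5]
grip_width: 0.0199
gripper_force: 30.0
```

>>> arm_command(targets=[[-0.12,0.98,0,0,0,0],[-0.12,0.98,0,0,0,0],[-0.12,0.98,0,0,0,0],[-0.12,0.98,0,0,0,0],[-0.12,0.98,0,0,0,0]])

```text
time: 22.95
position: [0.4861, 0.33, 0.1788]
ee_rot: [-3.141, -0.001, -3.141]
force: [-1.0, 0.0, 0.5]
grip_width: 0.0199
gripper_force: 30.0
```

>>> arm_command(targets=[[-0.12,0.98,0,0,0,0],[-0.12,0.98,0,0,0,0],[0,0,0,0,0,0],[0,0,0,0,0,0]])

```text
time: 23.35
position: [0.4917, 0.3779, 0.1785]
ee_rot: [-3.141, -0.001, -3.139]
force: [-0.7, -0.4, -1.5]
grip_width: 0.0197
gripper_force: 30.0
```

```bash
python3 - <<'E'
from h import *
d=wsnap('w5');print(d['pos'],w2px('w5',(.479,.376,.018)))
E
```

```text
[0.49172052 0.37788725 0.17850144] [254.75194273 167.35569047]
```

View pics/w5.png

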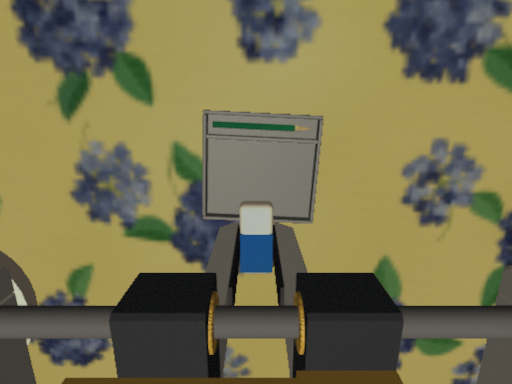

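The tray fills (203,111)–(322,221), with the pencil groove at the far image edge. The eraser is over the wide bay, so I'll lower it.

>>> arm_command(targets=[[0,0,1,0,0,0],[0,0,1,0,0,0],[0,0,1,0,0,0],[0,0,1,0,0,0],[0,0,1,0,0,0]])

```text
time: 23.9
position: [0.4922, 0.377, 0.0533]
ee_rot: [-3.142, 0.0, -3.14]
force: [0.3, 0.4, -0.4]
grip_width: 0.0196
gripper_force: 30.0
```

>>> arm_command(targets=[[0,0,1,0,0,0],[0,0,0.5,0,0,0],[0,0,0.25,0,0,0],[0,0,0,0,0,0],[0,0,0,0,0,0]])

```text
time: 24.4
position: [0.4926, 0.3783, 0.0114]
ee_rot: [3.141, 0.001, -3.137]
force: [1.1, -0.0, -0.2]
grip_width: 0.0193
gripper_force: 30.0
```

>>> arm_command(targets=[[0,0,0,0,0,0],[0,0,0,0,0,0],[0,0,0,0,0,0],[0,0,0,0,0,0],[0,0,-0.4,0,0,0]], fingers=50)

```text
time: 24.9
position: [0.4914, 0.3777, 0.0194]
ee_rot: [-3.14, -0.002, -3.137]
force: [-0.6, -1.0, -0.2]
grip_width: 0.0497
gripper_force: 0.0
```

>>> arm_command(targets=[[0,0,-1,0,0,0],[0,0,-1,0,0,0],[0,0,-1,0,0,0],[0,0,-1,0,0,0],[0,0,-1,0,0,0]])

```text
time: 25.4
position: [0.492, 0.3781, 0.1472]
ee_rot: [3.141, 0.001, -3.137]
force: [0.3, 0.7, -0.3]
grip_width: 0.0499
gripper_force: 0.0
```

>>> arm_command(targets=[[0,0,-1,0,0,0],[0,0,-1,0,0,0],[0,0,0,0,0,0]], fingers=94)

```text
time: 25.7
position: [0.493, 0.3788, 0.1997]
ee_rot: [3.138, 0.005, -3.137]
force: [-0.2, -0.3, 0.4]
grip_width: 0.0707
gripper_force: 0.0
```

```bash
python3 - <<'E'
from h import *
d=wsnap('w6');a=cv2.imread('pics/w6.png')[100:270,150:370];cv2.imwrite('pics/v6.png',cv2.resize(a,None,fx=2,fy=2))
E
```

```text
(no output)
```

View pics/v6.png

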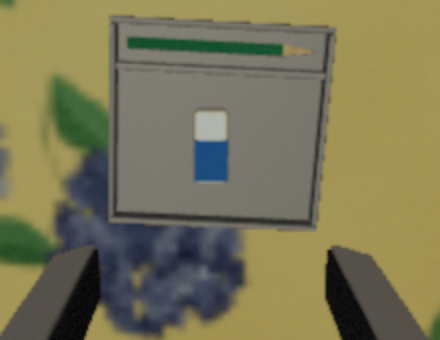

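The eraser lies flat in the wide bay. Now jar_dark.

>>> arm_command(targets=[[0,0,0,0,0,1],[0,0,0,0,0,1],[0,0,0,0,0,1],[0,0,0,0,0,1],[0,0,0,0,0,1]])

```text
time: 26.25
position: [0.4917, 0.3778, 0.194]
ee_rot: [-3.14, -0.0, 2.442]
force: [-0.2, 0.4, 0.1]
grip_width: 0.0941
gripper_force: 0.0
```

>>> arm_command(targets=[[0,0,0,0,0,1],[0,0,0,0,0,1],[0,0,0,0,0,1],[0,0,0,0,0,1],[0,0,0,0,0,1]])

```text
time: 26.75
position: [0.4917, 0.3779, 0.194]
ee_rot: [-3.14, 0.001, 1.744]
force: [-0.4, -0.4, -0.3]
grip_width: 0.0944
gripper_force: 0.0
```

>>> arm_command(targets=[[0,0,0,0,0,1],[0,0,0,0,0,0.3],[0,0,0,0,0,0],[-0.95,-0.14,0,0,0,0],[-0.95,-0.14,0,0,0,0]])

```text
time: 27.25
position: [0.4844, 0.3301, 0.1941]
ee_rot: [-3.14, 0.001, 1.571]
force: [-0.1, -0.8, 0.3]
grip_width: 0.0938
gripper_force: 0.0
```

>>> arm_command(targets=[[-0.95,-0.14,0,0,0,0],[-0.95,-0.14,0,0,0,0],[-0.95,-0.14,0,0,0,0],[-0.95,-0.14,0,0,0,0],[-0.95,-0.14,0,0,0,0]])

```text
time: 27.75
position: [0.4666, 0.2109, 0.1946]
ee_rot: [-3.141, 0.0, 1.57]
force: [0.3, -0.2, 0.4]
grip_width: 0.094
gripper_force: 0.0
```

>>> arm_command(targets=[[-0.95,-0.14,0,0,0,0],[-0.95,-0.14,0,0,0,0],[-0.95,-0.14,0,0,0,0],[-0.95,-0.14,0,0,0,0],[-0.95,-0.14,0,0,0,0]])

```text
time: 28.25
position: [0.4488, 0.0923, 0.1947]
ee_rot: [-3.141, 0.0, 1.57]
force: [-0.1, -0.2, -0.1]
grip_width: 0.0939
gripper_force: 0.0
```

>>> arm_command(targets=[[-0.95,-0.14,0,0,0,0],[-0.95,-0.14,0,0,0,0],[-0.95,-0.14,0,0,0,0],[0,0,0,0,0,0],[0,0,0,0,0,0]])

```text
time: 28.75
position: [0.4385, 0.022, 0.1949]
ee_rot: [-3.141, -0.0, 1.568]
force: [-0.1, 0.4, -0.1]
grip_width: 0.0943
gripper_force: 0.0
```

```bash
python3 - <<'E'
from h import *
d=wsnap('w7');print(d['pos'],d['rot'],w2px('w7',(.4358,-.0005,.096)))
E
```

```text
[0.4385433  0.0219766  0.19494174] [-3.14116599e+00 -1.28848169e-04  1.56835199e+00] [252.10431826 216.30947903]
```

View pics/w7.png

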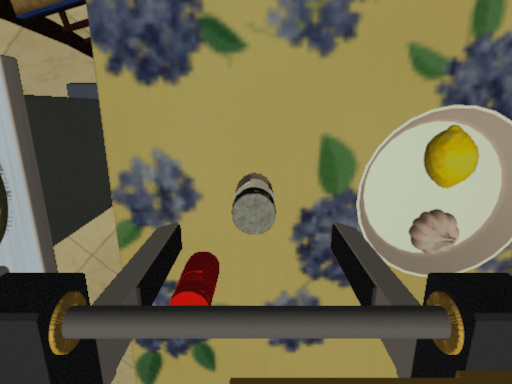

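Jar_dark lid is at (254,213), 3 px from where I predicted it. I'll grasp it.

>>> arm_command(targets=[[-0.84,-0.06,0,0,0,0],[0,0,0,0,0,0],[0,0,1,0,0,0],[0,0,1,0,0,0],[0,0,1,0,0,0]])

```text
time: 29.3
position: [0.4372, 0.002, 0.1193]
ee_rot: [3.141, -0.0, 1.569]
force: [0.7, 0.1, 0.0]
grip_width: 0.0941
gripper_force: 0.0
```

>>> arm_command(targets=[[0,0,1,0,0,0],[0,0,1,0,0,0],[0,0,0.7,0,0,0],[0,0,0.3,0,0,0],[0,0,0,0,0,0]])

```text
time: 29.8
position: [0.4368, 0.0017, 0.0446]
ee_rot: [-3.14, -0.0, 1.569]
force: [0.1, 0.3, 0.6]
grip_width: 0.0937
gripper_force: 0.0
```

>>> arm_command(targets=[[0,0,0,0,0,0],[0,0,0,0,0,0],[0,0,0,0,0,0],[0,0,0,0,0,0],[0,0,0,0,0,0]], fingers=0)

```text
time: 30.3
position: [0.4373, 0.001, 0.0454]
ee_rot: [3.141, 0.0, 1.568]
force: [-0.2, 0.5, -0.2]
grip_width: 0.0573
gripper_force: 0.0
```

>>> arm_command(targets=[[0,0,0,0,0,0],[0,0,0,0,0,0],[0,0,0,0,0,0],[0,0,0,0,0,0],[0,0,0,0,0,0]])

```text
time: 30.8
position: [0.4371, 0.001, 0.0452]
ee_rot: [3.142, 0.0, 1.568]
force: [-0.1, 0.4, 0.7]
grip_width: 0.0431
gripper_force: 29.9
```

>>> arm_command(targets=[[0,0,-0.5,0,0,0],[0,0,-1,0,0,0],[0,0,-1,0,0,0],[0,0,-1,0,0,0],[0,0,-1,0,0,0]])

```text
time: 31.3
position: [0.4369, 0.001, 0.1586]
ee_rot: [-3.141, -0.0, 1.568]
force: [0.2, -0.1, -1.8]
grip_width: 0.043
gripper_force: 29.9
```

>>> arm_command(targets=[[0,0,-1,0,0,0],[0,0,-1,0,0,0],[0,0,0,0,0,0]])

```text
time: 31.6
position: [0.4382, 0.0009, 0.2103]
ee_rot: [3.137, 0.0, 1.568]
force: [0.6, -0.2, -0.8]
grip_width: 0.0429
gripper_force: 29.9
```

>>> arm_command(targets=[[-0.97,0.14,0,0,0,0],[-0.97,0.14,0,0,0,0],[-0.97,0.14,0,0,0,0],[-0.97,0.14,0,0,0,0],[-0.97,0.14,0,0,0,0]])

```text
time: 32.1
position: [0.454, -0.1212, 0.2062]
ee_rot: [-3.14, -0.001, 1.568]
force: [-0.6, 0.6, -0.5]
grip_width: 0.0432
gripper_force: 29.9
```

>>> arm_command(targets=[[-0.97,0.14,0,0,0,0],[-0.97,0.14,0,0,0,0],[-0.97,0.14,0,0,0,0],[-0.97,0.14,0,0,0,0],[-0.97,0.14,0,0,0,0]])

```text
time: 32.6
position: [0.4712, -0.2424, 0.2061]
ee_rot: [-3.14, -0.001, 1.568]
force: [0.9, 0.8, -1.4]
grip_width: 0.0436
gripper_force: 29.9
```

>>> arm_command(targets=[[-0.97,0.14,0,0,0,0],[-0.97,0.14,0,0,0,0],[-0.97,0.14,0,0,0,0],[-0.97,0.14,0,0,0,0],[-0.97,0.14,0,0,0,0]])

```text
time: 33.1
position: [0.4885, -0.3637, 0.2058]
ee_rot: [-3.14, -0.001, 1.568]
force: [0.1, -0.8, -1.2]
grip_width: 0.0428
gripper_force: 29.9
```

>>> arm_command(targets=[[-0.97,0.14,0,0,0,0],[-0.97,0.14,0,0,0,0],[0,0,0,0,0,0],[0,0,0,0,0,0]])

```text
time: 33.5
position: [0.4953, -0.4111, 0.2059]
ee_rot: [-3.14, -0.002, 1.568]
force: [0.6, 0.2, -1.6]
grip_width: 0.0432
gripper_force: 29.9
```

```bash
python3 - <<'E'
from h import *
d=wsnap('w8');print(d['pos'],d['rot'],w2px('w8',(.4903,-.3767,.024)))
a=cv2.imread('pics/w8.png')[60:290,130:400];cv2.imwrite('pics/v8.png',cv2.resize(a,None,fx=2.5,fy=2.5,interpolation=cv2.INTER_CUBIC))
E
```

```text
[ 0.49527413 -0.41113495  0.20586013] [-3.13994347e+00 -1.69468420e-03  1.56782617e+00] [250.90802357 146.27061396]
```

View pics/v8.png

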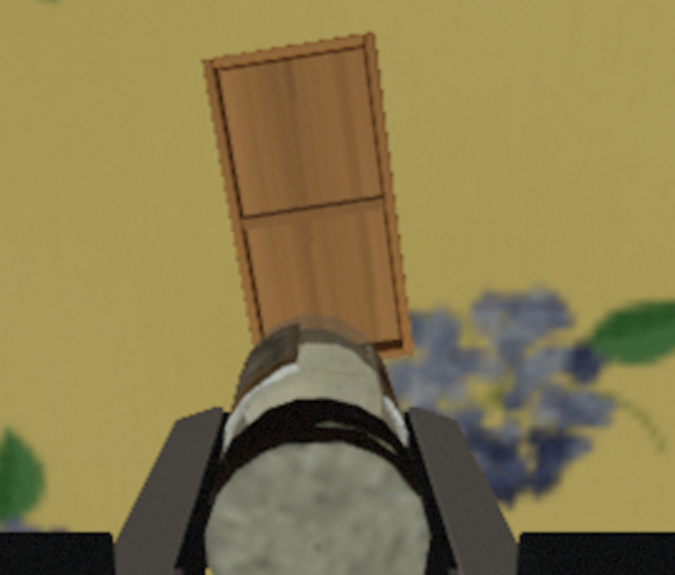

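```bash
python3 - <<'E'
from h import *
f=lambda u,v:px2w('w8',(u/2.5+130,v/2.5+60),.024)
P=dict(TL=(204,62),TR=(374,34),BR=(411,352),L=(250,345),div=(311,207),tm=(289,48),dl=(229,215),dr=(393,197))
W={k:f(*v) for k,v in P.items()}
for k in W: print(k,W[k].round(4))
d=lambda a,b:(np.linalg.norm(W[a]-W[b]).round(4),np.degrees(np.arctan2(*(W[a]-W[b])[[1,0]])).round(1))
print(d('TL','TR'),d('TR','BR'),d('TL','L'),d('dl','dr'),d('tm','div'))
y=(W['TR']-W['BR']);y/=np.linalg.norm(y);xx=np.array([y[1],-y[0],0])
c=W['TR']-xx*.039-y*.0755;print('c from TR',c);c2=W['TL']+xx*.039-y*.0755;print(c2)
c3=W['BR']-xx*.039+y*.0755;print(c3)
E
```

```text
TL [ 0.4473 -0.3089  0.024 ]
TR [ 0.5224 -0.2975  0.024 ]
BR [ 0.5429 -0.4432  0.024 ]
L [ 0.4643 -0.4394  0.024 ]
div [ 0.4944 -0.3727  0.024 ]
tm [ 0.485  -0.3031  0.024 ]
dl [ 0.4562 -0.3763  0.024 ]
dr [ 0.5324 -0.3682  0.024 ]
(np.float64(0.0759), np.float64(-171.4)) (np.float64(0.1471), np.float64(98.0)) (np.float64(0.1316), np.float64(97.4)) (np.float64(0.0766), np.float64(-174.0)) (np.float64(0.0702), np.float64(97.7))
c from TR [ 0.49429221 -0.37770416  0.024     ]
[ 0.49648862 -0.37816231  0.024     ]
[ 0.49374945 -0.37385977  0.024     ]
```

The crate's outer top corners, (204,62), (374,34) and (411,352) in the crop, give a centre of about (0.494, -0.3765) and a yaw of 8°. Sizes check out at 76 and 147 mm. I'll lower jar_dark into the far bay.

>>> arm_command(targets=[[-0.06,0.13,0,0,0,0],[0,0,1,0,0,0],[0,0,1,0,0,0],[0,0,1,0,0,0],[0,0,1,0,0,0]])

```text
time: 34.05
position: [0.4992, -0.4122, 0.1069]
ee_rot: [3.141, 0.0, 1.569]
force: [0.1, -0.7, -1.0]
grip_width: 0.0429
gripper_force: 29.9
```

>>> arm_command(targets=[[0,0,0.8,0,0,0],[0,0,0.6,0,0,0],[0,0,0.4,0,0,0],[0,0,0.25,0,0,0],[0,0,0,0,0,0]])

```text
time: 34.55
position: [0.4989, -0.4128, 0.0562]
ee_rot: [-3.141, -0.0, 1.569]
force: [-0.6, -0.5, -1.1]
grip_width: 0.0426
gripper_force: 29.9
```

>>> arm_command(targets=[[0,0,0.06,0,0,0],[0,0,0,0,0,0],[0,0,0,0,0,0]])

```text
time: 34.85
position: [0.499, -0.4131, 0.0555]
ee_rot: [3.141, 0.001, 1.568]
force: [0.4, -0.4, -1.4]
grip_width: 0.0432
gripper_force: 29.9
```

>>> arm_command(targets=[[0,0,0.1,0,0,0],[0,0,0.08,0,0,0],[0,0,0,0,0,0],[0,0,0,0,0,0]])

```text
time: 35.25
position: [0.4989, -0.4129, 0.0504]
ee_rot: [-3.141, -0.0, 1.568]
force: [0.3, 0.5, -1.7]
grip_width: 0.0427
gripper_force: 29.9
```

>>> arm_command(targets=[[0,0,0,0,0,0],[0,0,0,0,0,0],[0,0,0,0,0,0],[0,0,0,0,0,0],[0,0,0,0,0,0]], fingers=75)

```text
time: 35.75
position: [0.4989, -0.4129, 0.0505]
ee_rot: [3.142, 0.0, 1.568]
force: [-0.1, -0.7, 0.5]
grip_width: 0.0745
gripper_force: 0.0
```

>>> arm_command(targets=[[0,0,-0.5,0,0,0],[0,0,-1,0,0,0],[0,0,-1,0,0,0],[0,0,-1,0,0,0],[0,0,-1,0,0,0]])

```text
time: 36.25
position: [0.4989, -0.4129, 0.1651]
ee_rot: [3.141, 0.001, 1.568]
force: [-0.9, 0.2, -0.2]
grip_width: 0.0749
gripper_force: 0.0
```

>>> arm_command(targets=[[0,0,-1,0,0,0],[0,0,-0.5,0,0,0],[0.9,0.5,0,0,0,0],[0.9,0.5,0,0,0,0],[0.9,0.5,0,0,0,0]], fingers=94)

```text
time: 36.75
position: [0.5367, -0.3447, 0.2005]
ee_rot: [-3.141, -0.0, 1.568]
force: [-0.0, 0.0, -0.4]
grip_width: 0.094
gripper_force: 0.0
```

>>> arm_command(targets=[[0.9,0.7,0,0,0,0],[0.9,0.7,0,0,0,0],[0.9,0.7,0,0,0,0],[0.9,0.7,0,0,0,0],[0.5,0.5,0,0,0,0]])

```text
time: 37.25
position: [0.6202, -0.2415, 0.2005]
ee_rot: [-3.141, -0.0, 1.57]
force: [0.1, -1.6, 0.0]
grip_width: 0.0938
gripper_force: 0.0
```

>>> arm_command(targets=[[0,0,0,0,0,0],[0,0,0,0,0,0]])

```text
time: 37.45
position: [0.619, -0.2437, 0.2002]
ee_rot: [-3.141, 0.0, 1.568]
force: [0.6, -0.4, 0.6]
grip_width: 0.0943
gripper_force: 0.0
```

```bash
python3 - <<'E'
from h import *
d=wsnap('w9');snap('side','side1');print(d['pos'],d['rot'],w2px('w9',(.634,-.209,.098)))
a=cv2.imread('pics/w9.png');b=cv2.imread('pics/side1.png')[190:340,220:400];b=cv2.resize(b,(288,240),interpolation=cv2.INTER_CUBIC)
o=np.zeros((384,800,3),np.uint8);o[:,:512]=a;o[:240,512:]=b;cv2.imwrite('pics/v9.png',o)
E
```

```text
[ 0.61897866 -0.24372103  0.20024873] [-3.14111547e+00  2.43039422e-05  1.56839765e+00] [271.19694263 156.00665232]
```

View pics/v9.png

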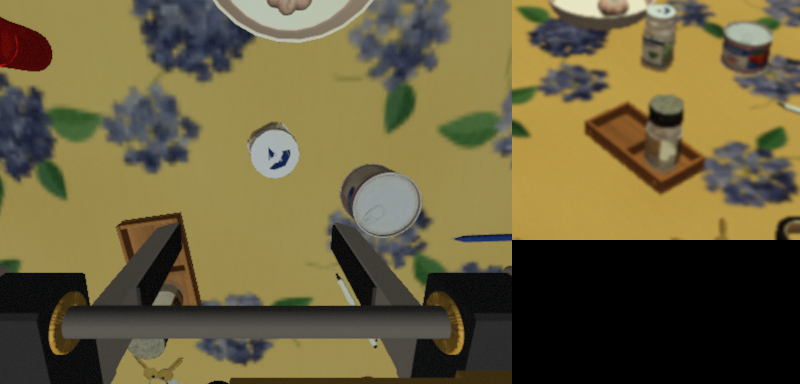

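Jar_dark stands upright in the far bay. The white lid is at (274,153) against a predicted (271,156), so jar_white is at about (0.6365, -0.2065).

>>> arm_command(targets=[[0.75,0.35,0,0,0,0],[0.74,0.35,0,0,0,0],[0,0,0,0,0,0],[0,0,1,0,0,0],[0,0,1,0,0,0]], fingers=84)

```text
time: 38.05
position: [0.6365, -0.2074, 0.1505]
ee_rot: [3.14, 0.001, 1.567]
force: [-0.6, -0.3, -0.7]
grip_width: 0.0842
gripper_force: 0.0
```

>>> arm_command(targets=[[0,0,1,0,0,0],[0,0,1,0,0,0],[0,0,1,0,0,0],[0,0,0.8,0,0,0],[0,0,0.4,0,0,0]])

```text
time: 38.55
position: [0.6356, -0.207, 0.0436]
ee_rot: [-3.139, -0.001, 1.567]
force: [-0.3, -0.2, 0.1]
grip_width: 0.0839
gripper_force: 0.0
```

>>> arm_command(targets=[[0,0,0,0,0,0],[0,0,0,0,0,0],[0,0,0,0,0,0],[0,0,0,0,0,0],[0,0,0,0,0,0]], fingers=0)

```text
time: 39.05
position: [0.6372, -0.2061, 0.0463]
ee_rot: [3.14, 0.0, 1.568]
force: [-1.3, -0.1, 3.5]
grip_width: 0.051
gripper_force: 29.8
```

>>> arm_command(targets=[[0,0,0,0,0,0],[0,0,0,0,0,0],[0,0,0,0,0,0],[0,0,0,0,0,0],[0,0,0,0,0,0]])

```text
time: 39.55
position: [0.6372, -0.2061, 0.0463]
ee_rot: [3.141, 0.0, 1.568]
force: [-2.0, 0.0, 5.4]
grip_width: 0.051
gripper_force: 29.8
```

>>> arm_command(targets=[[0,0,-0.5,0,0,0],[0,0,-1,0,0,0],[0,0,-1,0,0,0],[0,0,-1,0,0,0],[0,0,-1,0,0,0]])

```text
time: 40.05
position: [0.6367, -0.2059, 0.1596]
ee_rot: [3.141, -0.0, 1.568]
force: [0.2, -0.2, -1.7]
grip_width: 0.0513
gripper_force: 29.8
```

>>> arm_command(targets=[[0,0,-1,0,0,0],[0,0,-1,0,0,0],[0,0,0,0,0,0]])

```text
time: 40.35
position: [0.6379, -0.2063, 0.2124]
ee_rot: [3.136, 0.002, 1.568]
force: [-0.5, 0.4, -1.1]
grip_width: 0.0513
gripper_force: 29.8
```

The grip width is 51 mm on a 47 mm jar, so I'll check how it is held.

```bash
python3 - <<'E'
from h import *
d=wsnap('w10');snap('side','side2');print(d['pos'],w2px('side2',d['pos']))
a=cv2.imread('pics/w10.png')[150:384,130:400];a=cv2.resize(a,(390,338));u,v=w2px('side2',d['pos']).astype(int)
b=cv2.imread('pics/side2.png')[v-90:v+80,u-90:u+90];b=cv2.resize(b,None,fx=2.2,fy=2.2,interpolation=cv2.INTER_CUBIC)
o=np.zeros((400,800,3),np.uint8);o[:338,:390]=a;o[:b.shape[0],400:400+b.shape[1]]=b;cv2.imwrite('pics/v10.png',o)
E
```

```text
[ 0.6378728  -0.20632212  0.21241266] [317.49253673 152.8763581 ]
```

View pics/v10.png

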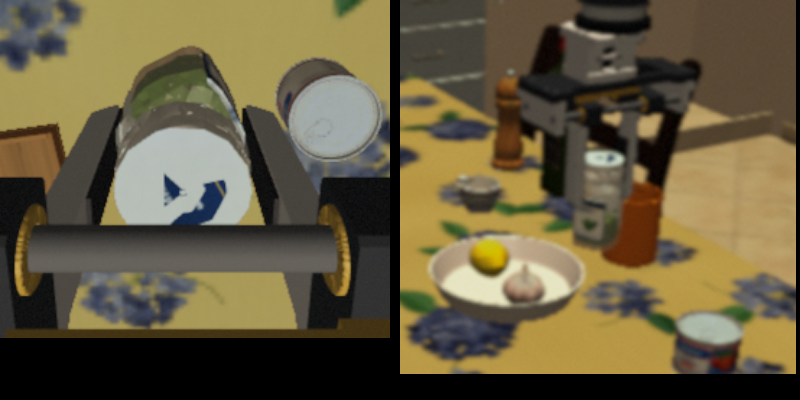

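Jar_white is held essentially upright. I'll carry it to the near bay.

>>> arm_command(targets=[[-0.9,-0.98,0,0,0,0],[-0.9,-0.98,0,0,0,0],[-0.9,-0.98,0,0,0,0],[-0.9,-0.98,0,0,0,0],[-0.9,-0.98,0,0,0,0]])

```text
time: 40.95
position: [0.5125, -0.3186, 0.2063]
ee_rot: [-3.14, -0.001, 1.568]
force: [0.3, -0.7, -1.7]
grip_width: 0.051
gripper_force: 29.8
```

>>> arm_command(targets=[[-0.87,-1,0,0,0,0],[0,0,0,0,0,0],[0,0,0,0,0,0]])

```text
time: 41.25
position: [0.4885, -0.3399, 0.2068]
ee_rot: [-3.14, -0.001, 1.567]
force: [0.5, -0.4, -1.3]
grip_width: 0.0511
gripper_force: 29.8
```

>>> arm_command(targets=[[0,0,1,0,0,0],[0,0,1,0,0,0],[0,0,1,0,0,0],[0,0,1,0,0,0],[0,0,0,0,0,0]])

```text
time: 41.75
position: [0.4883, -0.3378, 0.104]
ee_rot: [-3.136, -0.004, 1.57]
force: [-0.6, -0.6, -0.5]
grip_width: 0.0512
gripper_force: 29.8
```

```bash
python3 - <<'E'
from h import *
d=snap('side','side3');o=robot.get_obs()['position'];print(o)
for z in(0.055,.155):print(w2px('side3',(o[0],o[1],z)))
for p in ((.4884,-.3404),(.4986,-.4126)): print((w2px('side3',(*p,.024))-[220,130])*4)
b=cv2.imread('pics/side3.png')[130:280,220:400];cv2.imwrite('pics/v11.png',cv2.resize(b,None,fx=4,fy=4,interpolation=cv2.INTER_CUBIC))
E
```

```text
[ 0.48900396 -0.33861821  0.10642167]
[291.65542322 255.11749503]
[294.09788496 214.75580827]
[284.64290675 549.50650876]
[378.55725597 620.64041228]
```

View pics/v11.png

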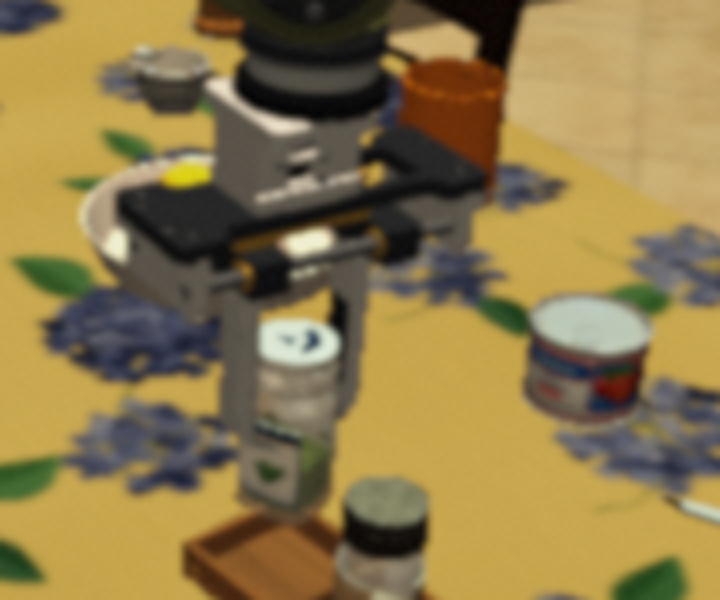

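Jar_white leans only about 3° and the other jar is clear. I'll lower it gently.

>>> arm_command(targets=[[0,0,0.8,0,0,0],[0,0,0.6,0,0,0],[0,0,0.4,0,0,0],[0,0,0.2,0,0,0],[0,0,0.1,0,0,0]])

```text
time: 42.3
position: [0.4892, -0.3399, 0.0554]
ee_rot: [-3.142, -0.0, 1.568]
force: [-0.0, -0.4, -0.4]
grip_width: 0.0514
gripper_force: 29.8
```

>>> arm_command(targets=[[0,0,0.06,0,0,0],[0,0,0,0,0,0],[0,0,0,0,0,0]])

```text
time: 42.6
position: [0.4892, -0.34, 0.0544]
ee_rot: [3.141, 0.0, 1.568]
force: [-0.2, -0.4, -1.9]
grip_width: 0.0515
gripper_force: 29.8
```

>>> arm_command(targets=[[0,0,0.06,0,0,0],[0,0,0.04,0,0,0],[0,0,0,0,0,0],[0,0,0,0,0,0]])

```text
time: 43.0
position: [0.489, -0.3399, 0.0515]
ee_rot: [-3.142, -0.0, 1.568]
force: [-0.1, -0.1, -0.9]
grip_width: 0.0513
gripper_force: 29.8
```

>>> arm_command(targets=[[0,0,0,0,0,0],[0,0,0,0,0,0],[0,0,0,0,0,0],[0,0,0,0,0,0],[0,0,0,0,0,0]], fingers=75)

```text
time: 43.5
position: [0.4891, -0.3399, 0.0515]
ee_rot: [3.142, 0.0, 1.568]
force: [0.0, -0.4, 0.9]
grip_width: 0.0749
gripper_force: 0.0
```

>>> arm_command(targets=[[0,0,-0.5,0,0,0],[0,0,-1,0,0,0],[0,0,-1,0,0,0],[0,0,-1,0,0,0],[0,0,-1,0,0,0]])

```text
time: 44.0
position: [0.489, -0.3399, 0.1661]
ee_rot: [3.141, 0.001, 1.568]
force: [-0.8, 0.3, -0.2]
grip_width: 0.0751
gripper_force: 0.0
```

>>> arm_command(targets=[[0,0,-1,0,0,0],[0,0,-1,0,0,0],[0.5,-0.9,0,0,0,0],[0.9,-0.9,0,0,0,0],[0.9,-0.5,0,0,0,0]])

```text
time: 44.5
position: [0.4304, -0.2817, 0.2149]
ee_rot: [3.141, 0.001, 1.567]
force: [0.7, 0.2, 0.1]
grip_width: 0.0749
gripper_force: 0.0
```

>>> arm_command(targets=[[1,0,0,0,0,0],[1,0,0,0,0,0],[1,0,0,0,0,0],[1,0,0,0,0,0],[1,0,0,0,0,0]])

```text
time: 45.0
position: [0.4319, -0.1562, 0.215]
ee_rot: [3.141, 0.0, 1.568]
force: [0.6, 0.2, 0.1]
grip_width: 0.0748
gripper_force: 0.0
```

>>> arm_command(targets=[[1,0,0,0,0,0],[1,0,0,0,0,0],[0,0,0,0,0,0],[0,0,0,0,0,0]])

```text
time: 45.4
position: [0.4322, -0.1072, 0.2147]
ee_rot: [3.141, 0.0, 1.569]
force: [0.1, -0.1, 0.6]
grip_width: 0.0749
gripper_force: 0.0
```

```bash
python3 - <<'E'
from h import *
snap('side','side4');snap('top','top4')
b=cv2.imread('pics/side4.png')[130:320,150:400];b=cv2.resize(b,None,fx=1.9,fy=1.9,interpolation=cv2.INTER_CUBIC)
t=cv2.imread('pics/top4.png')[120:250,100:415];t=t[:, :];t=cv2.resize(t,None,fx=1.5,fy=1.5,interpolation=cv2.INTER_CUBIC)
o=np.zeros((580,800,3),np.uint8);o[:b.shape[0],:b.shape[1]]=b;o[370:370+t.shape[0],:t.shape[1]]=t
c=cv2.imread('pics/top4.png')[195:245,345:415];o[:220,480:788]=cv2.resize(c,(308,220),interpolation=cv2.INTER_CUBIC);cv2.imwrite('pics/v12.png',o)
for k,p in dict(jw=(.4884,-.3404,.103),jd=(.4986,-.4126,.101)).items():print(k,(w2px('top4',p)-[345,195])*4.4+[480,0])
E
```

```text
jw [616.29740944 117.31331   ]
jd [728.45691368 104.5289617 ]
```

View pics/v12.png

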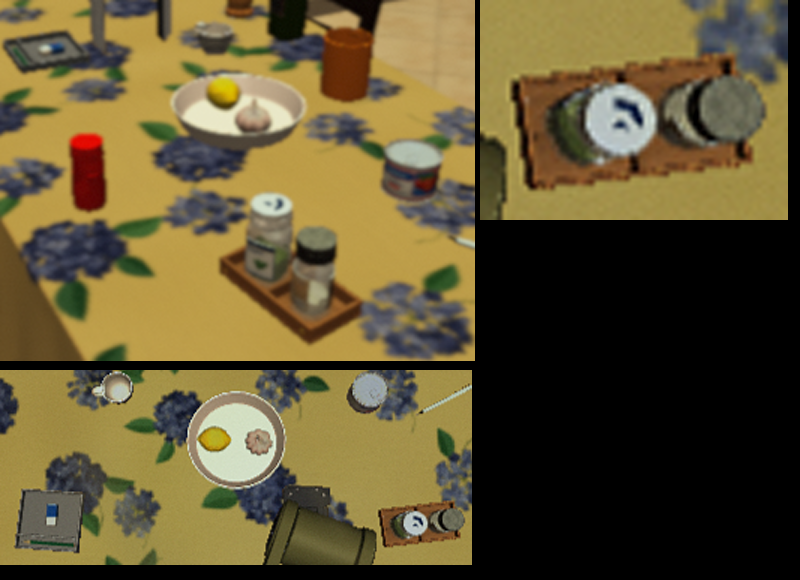

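Final pictures: the lids are at (620,119) and (728,109) in the zoom, within about 3 mm of the bay centres. Both jars are upright, the fruit is in the bowl, the eraser is in the wide bay, and the cup and tin are unmoved. I'll hand the job in.

```bash
python3 -c "
from bench import robot
print(robot.job_done())"
```

```text
the job is handed in; nothing more can be done
None
```

I sorted all five things and handed the job in at about 45 s of the 125 s allowed. The final pictures show everything in place and the cup and tin unmoved, but the hand-in returned no verdict.

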